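# Load a shaft key into the drill jig under its leaf spring

## Robot

A 6-joint arm with a two-finger parallel gripper is mounted at the origin on the work surface. World frame = base frame: x ahead of the robot, y to its left, z up, the work surface at z = 0. Lengths are in m, angles in rad, forces in N, time in s.
With the tool pointing down it reaches from about 0.3 to 0.875 m from the base axis. Payload 6.4 kg.
Tool frame: the origin (TCP) lies at the very end of the fingers, on their centre line; the grasp point (between the pads) lies 19 mm behind it; z points along the fingers, y is the line along which they close (so a half turn about z gives the same grasp; the last joint's range is limited). The gripper opens to 85 mm and grips with 20 to 120 N. Pads are 22 mm wide; open, the fingers measure 114 mm over their backs; the gripper's body (76 mm by 85 mm) begins 54 mm behind the grasp point. The pads swing forward as they close: fully open they stand 13 mm farther back than shut.
Start: joints at [1.11, 0.181, 1.607, -0, 1.354, -0.206], TCP at [0.145, 0.556, 0.195] pointing down, gripper open.
Joint ranges: [-2.99, 2.99], [-0.89, 2.07], [0.3, 2.58], [-1.14, 4.28], [0, 2.63], [-3.12, 3.12]. Speed limits (rad/s): [2.57, 2.57, 3.01, 3.14, 3.14, 3.14].

## Interface

Orientations are given as a unit quaternion [w, x, y, z].
In Python, from bench import telemetry, camera, ctrl, spotter gives the robot as it stands.
- The arm moves only by the tool send_rows, never from a script. Its argument "series" is a list of rows, each a list of 3 entries, a list of its own where there are three numbers: the turn, a rotation vector about the world's x, y, z in degrees, then the shift along the world's x, y, z in mm, then the closure, from -1 (fully open) to 1 (shut), so that 0 is half open. In form: [[[rx, ry, rz], [dx, dy, dz], gripper], ...]. A call has 1 to 10 rows; each row is the pose to reach, as a shift and turn from the pose commanded when the call began; what a row does not reach only later rows make up. A row lasts 1/8 s, in which the tool goes at most 62.5 mm and 10.7 degrees, less where a joint would pass 70% of its speed; a pose out of reach is approached as far as the arm can. A call with a gripper value outside its range is refused whole. The fingers move at their own pace and stop on an object; the grip force is fixed at half the most. Time passes only in rows, so rows that repeat a pose let the fingers close. It gives the time, the measured TCP pose, the force, the opening and the grip force at its end, in the units of the state.
- telemetry.get_obs(): the state, without advancing time (a new reading comes with each control period).
- camera(name): name is "scene" or "top" or "wrist"; returns a dict with "pixels" (400x640x3 uint8, red, green, blue), "camera_matrix" (3x3 intrinsics, pixels), "xyz" and "orientation" of the camera in the world. Camera axes: x right, y up, looking along -z (the intrinsics and any distortion apply to the point x, -y, -z); pixel columns grow to the right and rows downward; lengths in m; the calibration is good to about 2 mm. A picture is of the moment at which its call begins. There is no depth.
- ctrl.hand_in(): hands the job in; it is judged then, once.
Trained networks look in the newest picture that a camera, given by its name, has taken for a name from the list of things; names that differ only in an ending like _2 or _b are one class to them, and where a whole thing is asked for, a point or a joint stands for the part that bears it (a point fixed in the world has none). Each returns a list of dicts, best first, with "conf" (0 to 1); they miss things now and then, are a little off and sometimes report something else, mostly with a low value. They report only what shows in the picture. A call takes as long as a camera call.
- spotter.boxes_of(thing, camera): "xyz" ([x, y, z] in m, in world coordinates, good to about 4 mm: the middle of the surface that is visible of it).
- spotter.landmark_of(thing, camera): "xyz" ([x, y, z] in m, in world coordinates, good to about 4 mm: a listed point, or the origin of a listed thing).
The state is a dict: "time_s": time; "q": joint angles; "dq": joint speeds; "joint_efforts": joint torques, N m; "eef_pos": TCP position; "eef_rot": TCP orientation; "wrist_force": force on the tool from outside, world axes, zero at the start; "torque": the same for the moment, N m; "opening": opening from 0.0 (shut) to 1.0 (fully open); "grasp_force": force on a finger pad.
Only numpy, scipy, OpenCV 4.12 (cv2) and the standard library are available. Lean on these libraries where they do the work, as an engineer would, in place of code of your own. Each camera call takes 0.05 s, during which the arm holds its last target. There are 200 camera calls.

## Task

Load the long shaft key into the drill jig: with the fingertips on top of the key, press it down hard and, keeping it pressed, slide it along its channel so that its nose passes under the leaf spring and comes fully home against the end stop, then let go and leave it there. Drag it along by its top face from behind the spring: do not push it by its tail end, do not lift it, and do not touch the leaf spring. Leave the drill plate lying open and the things standing around the jig where they are.

Things in the scene. Friction and masses are not known exactly. Their poses are not given: they have to be found in the camera images.
- jig: Steel drill jig bolted down. Origin: middle of its base, on the bench top; x along the channel towards the end stop, y left of that, z up. Base 320 x 110 x 16 mm, so the key's bed is at z = 16 mm. Two rails 14 mm wide, 9 mm high (tops z = 25 mm) flank the channel from x = -150 to 115 mm, inner faces at y = +-11 mm. Latch block at x 22, y 46 mm, top z = 42 mm.
- stop (a point): The end stop: middle of the end block's face, at x = 115, y = 0, z = 22 mm of the jig. The key is home when its nose is here. The block behind it is 36 x 50 mm and, with the clamp strip on it, reaches 49 mm above the bench.
- key: The loose shaft key in the channel: flat steel bar, ends rounded in plan, 140 mm long (x), 20 mm wide (y), 12 mm high (z), about 0.25 kg. Origin: centre of its underside; +x points to the nose, towards the stop. It starts flat on the bed, nose 77 to 115 mm from the stop, short of the leaf spring; its top, 28 mm above the bench, stands 3 mm above the rails. It slides on oiled steel.
- key_nose (a point): Foremost point of the key, half way up (x = 70 mm, z = 6 mm of the key).
- leaf: Leaf spring, blued steel strip 14 mm wide, 2 mm thick, clamped on the end block. Origin at its root (x = 120, z = 43 mm of the jig); axes as the jig's at rest. It runs back and down to a bow (lowest point) at x = 65 mm, 8 mm above the bed, then turns up to the lip. The key's nose slides under the lip and lifts the bow by 4 mm, against 2 to 4 N.
- leaf_lip (a point): Free edge of the leaf spring's turned-up lip, in its middle: at rest at x = 43, z = 32 mm of the jig; about 5.5 mm higher when the key is beneath.
- drill_plate (a joint): Angle (rad) of the jig's hinged drill plate, steel, 38 x 82 x 12 mm with a brass drill bush: 0 = lying open, flat, out to the jig's -y side (x 3 to 41, y -136 to -45 mm, top z = 42 mm, over a wing of the base that reaches y = -139 mm), as it starts; grows as it is swung up and over the channel. Leave it open.
- oil_bottle: White plastic oil bottle with a red cap, 48 mm across, 125 mm high, standing on the bench beside the jig. Origin at the centre of its underside. Leave it alone.
- short_key: A shorter steel key, 80 x 16 x 10 mm, lying on the bench beside the jig (not in it). Origin at the centre of its underside. Leave it alone.
- wrench: Steel wrench, 170 mm long, lying on the bench beside the jig. Origin under it, x along it. Leave it alone.
- key_press (a point): Point on the key's top, 40 mm from its middle towards the tail: a good place for the fingertips, still 38 mm clear of the spring's lip when the key is home. Dragged along from here the key needs a downward press of about 8 to 14 N to go under the spring (15 to 22 N is safe); with less, the fingertips slip on it. They also slip, harmlessly, once it is home.

How it is judged:
On the way, in this order (a step that is already met when the one before it is completed fails the run):
1. the key's nose goes under the leaf spring while fingertips on its top press it down hard (over 6 N) (x of key_nose in the frame of jig between 0.068 and 0.11 m and z of leaf_lip in the frame of jig above 0.0345 m and contact force between the fingers and key above 6 N and x of the grasp point in the frame of key between -0.062 and 0.062 m), for 0.1 s.
2. the key is home against the stop (x of key_nose in the frame of jig above 0.112 m), for 0.1 s.
At the end, for the whole second after the job is handed in: The key lies flat on the bed (within 2 mm), at rest, its nose within 3 mm of the end stop and the leaf spring riding on its top; the drill plate is still open (under 0.1 rad) (x of key_nose in the frame of jig between 0.112 and 0.117 m and z of key in the frame of jig between 0.014 and 0.018 m and angle between key's own z axis and vertical below 0.03 rad and z of leaf_lip in the frame of jig above 0.0345 m and linear speed of key below 0.01 m/s and value of joint drill_plate below 0.1 rad); the robot touches nothing.
It fails at once if the key is lifted off the bed or tipped up (z of key in the frame of jig above 0.021 m or angle between key's own z axis and vertical above 0.12 rad).
It fails at once if the key is driven by its tail end (contact force between the fingers and key above 2 N and x of the grasp point in the frame of key below -0.078 m).
It fails at once if the robot touches the leaf spring (contact force between any of the fingers, the arm and leaf above 1 N).
It fails at once if the drill plate is swung up (value of joint drill_plate above 0.3 rad).
It fails at once if a bystander is disturbed (distance of any of oil_bottle, short_key, wrench from where it was at the start of the episode above 0.02 m).
It also fails if it takes over 45 s, if anything falls off the work surface, if the arm or the gripper's body presses on something with over 40 N, if the wrist force passes 120 N, or if a joint passes its speed limit or range.

## Working session

There is one attempt and no reset: what is moved stays moved. The work goes in short steps, Python scripts to look and compute and a tool call to move; the robot and the scene stay as the last step left them, time stands still between calls to the robot, and variables do not carry over. Pictures are saved under pics/ and viewed, at most 10 in all, crops included, and the job is handed in when it is done.

Besides the shell and the picture viewer there is one more tool, called after ">>>" in YAML: its name, and indented under it one key for each argument. send_rows: Moves the arm, as the interface text tells. Its arguments: {"type":"object","properties":{"series":{"type":"array","items":{"type":"array"}}},"required":["series"]}

```bash
mkdir -p pics; python3 - <<'E'
from bench import telemetry, camera, ctrl, spotter
import cv2
for c in ["top","scene"]:
    r=camera(c); cv2.imwrite(f"pics/{c}0.png",r["pixels"][:,:,::-1])
    print(c,r["xyz"],r["orientation"],r["camera_matrix"])
    for t in ["jig","stop","key","key_nose","key_press","leaf","leaf_lip","drill_plate","oil_bottle","short_key","wrench"]:
        for d in spotter.landmark_of(t,c)[:2]: print(t,[round(float(v),4) for v in d["xyz"]],round(d["conf"],2))
o=telemetry.get_obs();print(o)
E
```

```text
top [0.48645654 0.01855815 0.71749884] [-0.70324162 -0.05352732  0.06822347  0.70564269] [[399.81618848   0.         321.24005011]
 [  0.         399.81618848 204.09706299]
 [  0.           0.           1.        ]]
jig [0.5388, 0.0382, -0.0018] 0.61
jig [0.5602, 0.2193, 0.0004] 0.46
stop [0.4647, 0.1266, 0.0209] 0.66
key [0.5723, 0.0051, 0.0149] 0.89
key [0.5991, -0.025, 0.0322] 0.73
key_nose [0.5266, 0.0561, 0.0162] 0.76
key_press [0.5961, -0.0238, 0.0278] 0.6
leaf [0.4591, 0.1271, 0.0443] 0.67
leaf [0.5398, 0.0399, 0.0003] 0.21
leaf_lip [0.5068, 0.0688, 0.0308] 0.76Traceback (most recent call last):
  File "<stdin>", line 7, in <module>
ValueError: it knows: jig, key, key_nose, key_press, leaf, leaf_lip, oil_bottle, short_key, stop, wrench
```

```bash
python3 - <<'E'
from bench import telemetry, camera, ctrl, spotter
import cv2
for c in ["top","scene"]:
    r=camera(c); cv2.imwrite(f"pics/{c}1.png",r["pixels"][:,:,::-1])
    print(c,r["xyz"],r["orientation"])
    for t in ["jig","stop","key","key_nose","key_press","leaf","leaf_lip","oil_bottle","short_key","wrench"]:
        for d in spotter.landmark_of(t,c)[:2]: print(t,[round(float(v),4) for v in d["xyz"]],round(d["conf"],2))
o=telemetry.get_obs();print(o)
E
```

```text
top [0.48645654 0.01855815 0.71749884] [-0.70324162 -0.05352732  0.06822347  0.70564269]
jig [0.54, 0.0405, 0.0015] 0.88
stop [0.4633, 0.1278, 0.0181] 0.82
stop [0.4287, -0.0187, -0.0036] 0.61
key [0.5701, 0.0044, 0.0148] 0.93
key_nose [0.5253, 0.058, 0.0157] 0.97
key_press [0.5984, -0.0235, 0.0265] 0.96
leaf [0.4607, 0.128, 0.041] 0.67
leaf_lip [0.5085, 0.0719, 0.0336] 0.58
oil_bottle [0.5562, 0.2175, -0.002] 0.56
short_key [0.6874, 0.0183, 0.0051] 0.64
wrench [0.4291, -0.0192, -0.0033] 0.72
scene [ 0.89621282 -0.41360869  0.39275267] [0.83459705 0.46598469 0.13895945 0.25883643]
jig [0.5697, 0.0081, 0.0144] 0.71
jig [0.5406, 0.0353, -0.0001] 0.65
stop [0.4672, 0.1249, 0.0245] 0.77
key [0.5716, 0.0055, 0.0126] 0.96
key_nose [0.5271, 0.0611, 0.0212] 0.93
key_press [0.595, -0.0273, 0.0281] 0.71
leaf [0.4577, 0.1337, 0.0466] 0.75
leaf [0.6872, 0.018, 0.005] 0.2
leaf_lip [0.5111, 0.073, 0.0321] 0.74
oil_bottle [0.5572, 0.2155, -0.0019] 0.79
short_key [0.6891, 0.0214, -0.0018] 0.68
short_key [0.4283, -0.0226, 0.0004] 0.54
wrench [0.4323, -0.0232, -0.0007] 0.67
{'time_s': 1.5, 'q': array([ 1.10972367e+00,  1.80843215e-01,  1.60698112e+00, -6.24692284e-06,
        1.35378918e+00, -2.06297256e-01]), 'dq': array([-0.00017807,  0.0010623 , -0.00021934,  0.00087392, -0.00144761,
        0.0013112 ]), 'joint_efforts': array([ 1.24579867e-03, -4.44839716e+01, -3.51669574e+01, -1.91345193e-04,
        9.19948034e-04, -2.12283362e-05]), 'eef_pos': array([0.14490991, 0.55646353, 0.19467327]), 'eef_rot': array([-5.34721548e-07,  1.27042781e-01,  9.91897238e-01, -1.08553654e-05]), 'wrist_force': array([-0.04433856,  0.79593068,  0.51222375]), 'torque': array([-0.03841713, -0.02753823, -0.00922249]), 'grasp_force': 0.0, 'opening': 1.0004980646807329}
```

View pics/top0.png

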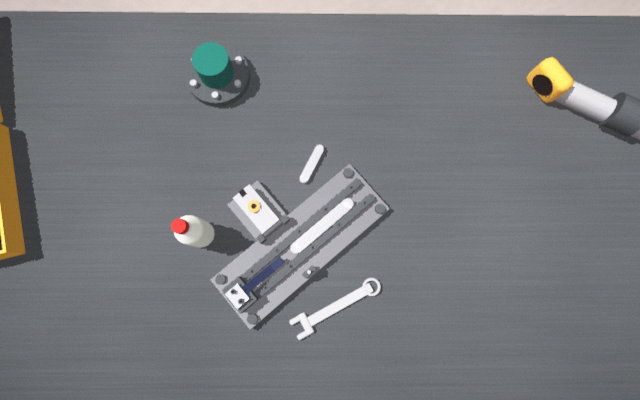

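The top view shows the jig running diagonally from (365,180) to (235,300), with the end block and blue leaf at lower left. The key lies at (322,225), the drill plate is open at (257,210), the bottle is at (195,232), the short key at (312,163) and the wrench at (340,305). The network results match this, so I'll fit the jig frame from them.

```bash
cat > h.py <<'E'
import numpy as np
from scipy.optimize import least_squares
from bench import telemetry, camera, ctrl, spotter
def marks(things,cams=("top","scene")):
    out=[]
    for c in cams:
        camera(c)
        for t in things:
            for d in spotter.landmark_of(t,c)[:1]:
                if d["conf"]>.5: out.append((t,np.array(d["xyz"])))
    return out
J={"jig":0,"stop":.115,"leaf":.12,"leaf_lip":.043}
K={"key":0,"key_nose":.07,"key_press":-.04}
def fit(m):
    def res(p):
        u=np.array([np.cos(p[2]),np.sin(p[2])])
        return np.concatenate([x[:2]-p[:2]-u*(J[t] if t in J else p[3]+K[t]) for t,x in m])
    s=least_squares(res,[.54,.038,2.29,-.04],loss="soft_l1",f_scale=.004)
    return s.x,np.sqrt(np.diag(np.linalg.inv(s.jac.T@s.jac)))*.003,s.fun
E
python3 - <<'E'
from h import *
m=sum([marks(list(J)+list(K)) for _ in range(2)],[])
p,e,f=fit(m); print(p,np.degrees(p[2]),e,np.abs(f).max(),len(m))
u=np.array([np.cos(p[2]),np.sin(p[2])])
print("press",p[:2]+u*(p[3]-.04),"nose jig x",p[3]+.07,"final press",p[:2]+u*.005)
# reproject check overlay
import cv2
from scipy.spatial.transform import Rotation as R
r=camera("top");im=r["pixels"][:,:,::-1].copy()
q=r["orientation"];Rm=R.from_quat([q[1],q[2],q[3],q[0]]).as_matrix()
def px(jx,jy,z):
    w=np.array([*(p[:2]+u*jx+np.array([-u[1],u[0]])*jy),z]);c=Rm.T@(w-r["xyz"]);c=c*[1,-1,-1]
    v=r["camera_matrix"]@c;return v[:2]/v[2]
s=4;c0=np.array([200,140]);im=cv2.resize(im[140:340,200:400],None,fx=3,fy=3,interpolation=cv2.INTER_CUBIC)
def L(a,b,col): cv2.line(im,*[tuple(int(v) for v in (px(*k)-c0+.5)*3) for k in(a,b)],col,1)
for y in(-.055,.055):L((-.16,y,.016),(.16,y,.016),(0,255,0))
for x in(-.16,.16):L((x,-.055,.016),(x,.055,.016),(0,255,0))
for y in(-.01,.01):L((p[3]-.07,y,.028),(p[3]+.07,y,.028),(0,0,255))
for x in(-.07,-.04,.07):L((p[3]+x,-.01,.028),(p[3]+x,.01,.028),(0,0,255))
cv2.imwrite("pics/ov.png",im)
E
```

```text
[ 0.54031779  0.03962529  2.28342715 -0.04674313] 130.83073863009852 [0.00081042 0.00081664 0.00937931 0.00133731] 0.0070722739298618165 28
press [ 0.59703275 -0.02600841] nose jig x 0.02325687406024407 final press [0.53704866 0.04340851]
```

View pics/ov.png

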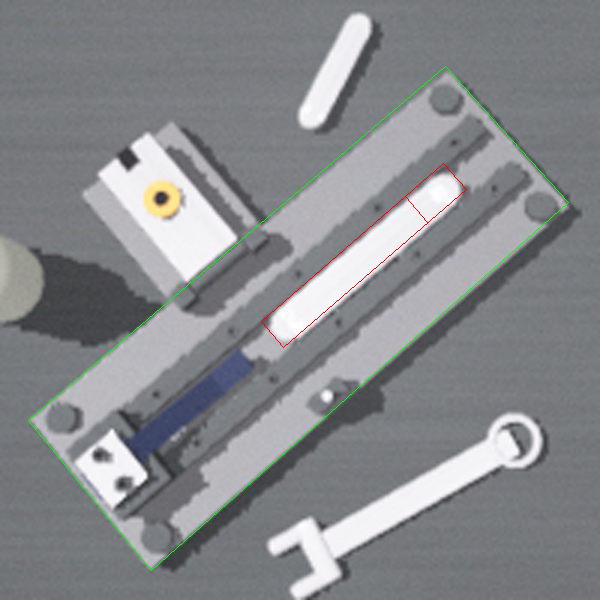

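The overlay fits the jig plate, and the key sits within about 1 mm of it (nose at crop (283,347), tail at (445,165)). Next I shut the fingers and travel above key_press with the closing axis across the channel.

>>> send_rows:
  series:
    - [[0,0,-8],[110,-140,0],1]
    - [[0,0,-16],[220,-280,0],1]
    - [[0,0,-24],[330,-420,0],1]
    - [[0,0,-34.6],[452,-582.5,0],1]
    - [[0,0,-34.6],[452,-582.5,0],1]
    - [[0,0,-34.6],[452,-582.5,0],1]
    - [[0,0,-34.6],[452,-582.5,0],1]
    - [[0,0,-34.6],[452,-582.5,0],1]
    - [[0,0,-34.6],[452,-582.5,0],1]
    - [[0,0,-34.6],[452,-582.5,0],1]

```text
time_s: 4.4
eef_pos: [0.5294, 0.0609, 0.195]
eef_rot: [0.0, 0.416, 0.909, 0.0]
wrist_force: [0.7, 0.9, 0.3]
opening: 0.006
grasp_force: 0.0
```

>>> send_rows:
  series:
    - [[0,0,0],[30,-40,-40],1]
    - [[0,0,0],[60,-80,-90],1]
    - [[0,0,0],[60,-80,-120],1]
    - [[0,0,0],[60,-80,-120],1]
    - [[0,0,0],[60,-80,-120],1]

```text
time_s: 5.03
eef_pos: [0.5889, -0.0168, 0.0761]
eef_rot: [0.001, 0.416, 0.909, 0.0]
wrist_force: [0.3, 0.6, 0.8]
opening: 0.002
grasp_force: 0.0
```

```bash
python3 - <<'E'
from h import *
import cv2
o=telemetry.get_obs();print(o["eef_pos"],o["eef_rot"],o["wrist_force"],o["time_s"])
p=np.array([.597033,-.026008]);print((p-o["eef_pos"][:2])*1000)
cv2.imwrite("pics/s1.png",camera("scene")["pixels"][80:380,100:500,::-1])
E
```

```text
[ 0.58888455 -0.01683787  0.07612002] [6.84553459e-04 4.16051299e-01 9.09340863e-01 2.06563825e-04] [0.31709352 0.64642432 0.82901732] 5.025
[ 8.1484486  -9.17012656]
```

View pics/s1.png

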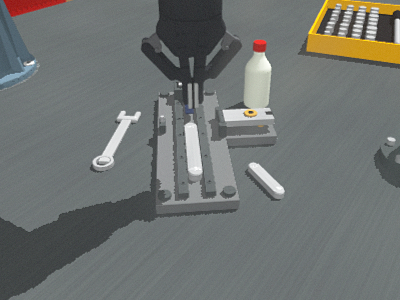

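The hand is above the key, clear of the plate and bottle, with the key below it at (193,150). I'll shift the rest of the way and come down to just above the top.

>>> send_rows:
  series:
    - [[0,0,0],[8,-9,0],1]
    - [[0,0,0],[8,-9,-20],1]
    - [[0,0,0],[8,-9,-36],1]
    - [[0,0,0],[8,-9,-41],1]
    - [[0,0,0],[8,-9,-41],1]
    - [[0,0,0],[8,-9,-41],1]

```text
time_s: 5.82
eef_pos: [0.5966, -0.0262, 0.034]
eef_rot: [0.0, 0.416, 0.909, 0.0]
wrist_force: [0.4, 0.7, 1.2]
opening: -0.003
grasp_force: 0.0
```

```bash
python3 - <<'E'
from h import *
import cv2
o=telemetry.get_obs();print(o["eef_pos"],o["wrist_force"],o["time_s"])
p=np.array([.597033,-.026008]);print((p-o["eef_pos"][:2])*1000)
cv2.imwrite("pics/s2.png",cv2.resize(camera("scene")["pixels"][130:330,200:400,::-1],None,fx=3,fy=3))
E
```

```text
[ 0.59660897 -0.02618916  0.0340272 ] [0.38271099 0.67789784 1.17492249] 5.825
[0.42403324 0.18115856]
```

View pics/s2.png

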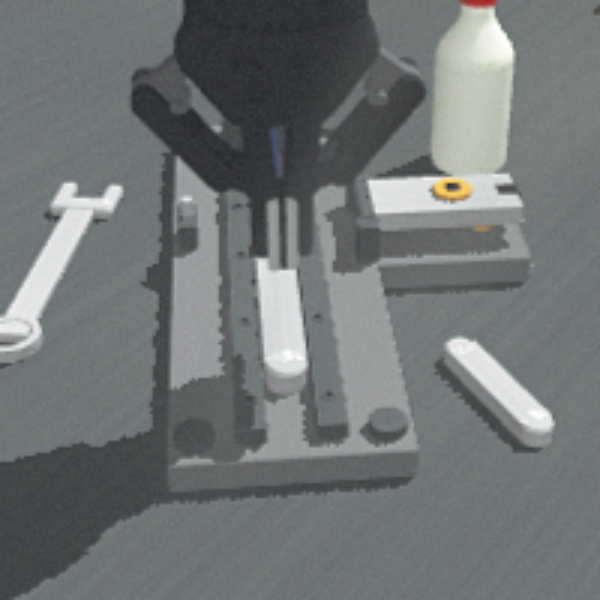

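```bash
python3 - <<'E'
from h import *
import cv2
from scipy.spatial.transform import Rotation as R
for cam in("scene","top"):
    r=camera(cam);im=r["pixels"][:,:,::-1].copy()
    q=r["orientation"];Rm=R.from_quat([q[1],q[2],q[3],q[0]]).as_matrix()
    def px(w):
        c=Rm.T@(np.array(w)-r["xyz"])*[1,-1,-1];v=r["camera_matrix"]@c;return v[:2]/v[2]
    p=np.array([.5403,.0396]);u=np.array([-.6538,.7567]);n=np.array([-u[1],u[0]])
    off=np.array([200,130]) if cam=="scene" else np.array([200,140])
    for nm,x,z in[("tail",-.1167,.028),("press",-.0867,.028),("nose",.0233,.028),("mid",-.0467,.028)]:
        print(cam,nm,(px([*(p+u*x),z])-off)*3)
    print("tcp",(px(telemetry.get_obs()["eef_pos"])-off)*3)
    if cam=="top": cv2.imwrite("pics/t2.png",cv2.resize(im[140:340,200:400],None,fx=3,fy=3))
print(fit(marks(list(J)+list(K)))[0])
E
```

```text
scene tail [286.50026298 374.27511578]
scene press [281.92295042 335.12380846]
scene nose [267.96990756 215.77869868]
scene mid [276.38188213 287.72917132]
tcp [281.00825456 324.53090648]
top tail [453.31672476 175.18627281]
top press [415.03904202 208.31094356]
top nose [271.0151352  332.94608736]
top mid [363.34304474 253.04753068]
tcp [416.13769891 207.07025718]
[ 0.54009937  0.03966556  2.28418429 -0.04505871]
```

View pics/t2.png

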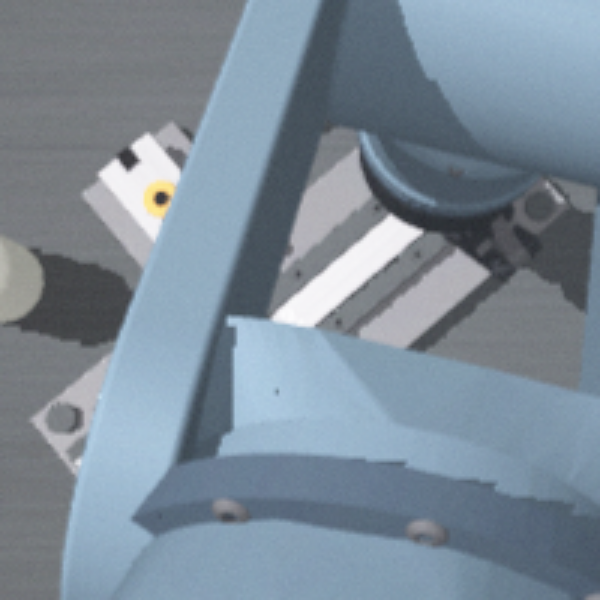

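The projected TCP (281,325) disagrees with where the tips seem to end (284,268), so I'll look closer before pressing.

```bash
python3 - <<'E'
from h import *
import cv2
r=camera("scene");a=cv2.resize(r["pixels"][170:270,250:340,::-1],None,fx=6,fy=6,interpolation=cv2.INTER_CUBIC)
a=cv2.resize(a,(400,444))
w=cv2.resize(camera("wrist")["pixels"][:,:,::-1],(400,250));b=np.zeros((444,400,3),np.uint8);b[:250]=w
cv2.imwrite("pics/z.png",np.hstack([a,b]))
E
```

```text
(no output)
```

View pics/z.png

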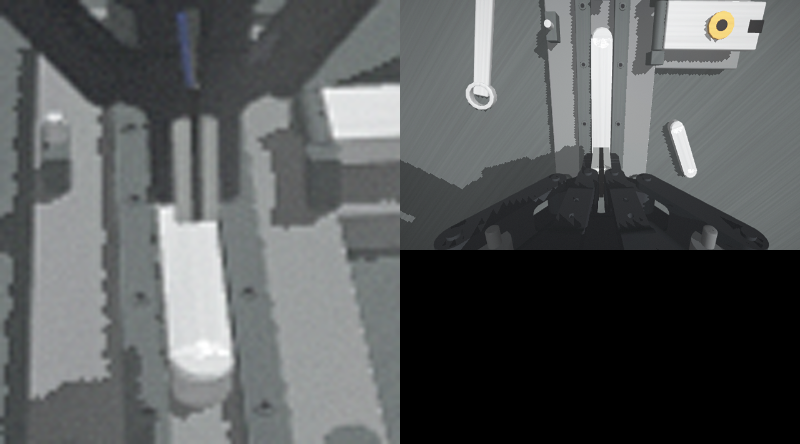

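```bash
python3 - <<'E'
from h import *
from scipy.spatial.transform import Rotation as R
o=telemetry.get_obs();t=o["eef_pos"]
for cam in("scene","wrist"):
    r=camera(cam);q=r["orientation"];Rm=R.from_quat([q[1],q[2],q[3],q[0]]).as_matrix()
    def px(w):
        c=Rm.T@(np.array(w)-r["xyz"])*[1,-1,-1];v=r["camera_matrix"]@c;return (v[:2]/v[2]).round(1)
    p=np.array([.5403,.0396]);u=np.array([-.6538,.7567]);n=np.array([-u[1],u[0]])
    print(cam,r["xyz"],"view",-Rm[:,2])
    for h in(0,.01,.02,.03,.04):print("tcp+",h,px(t+[0,0,h]))
    for x in(-.1167,-.0867,.0233): print(x,px([*(p+u*x),.028]),px([*(p+u*x),.016]))
    print("jig corners",[px([*(p+u*a+n*b),.016]) for a in(-.16,) for b in(-.055,.055)])
    for t_ in("key","key_press","key_nose"):print(t_,[(d["xyz"],d["conf"]) for d in spotter.landmark_of(t_,cam)[:1]])
E
```

```text
scene [ 0.89621282 -0.41360869  0.39275267] view [-0.47317793  0.70588337 -0.52709707]
tcp+ 0 [293.4 238.4]
tcp+ 0.01 [293.3 232.7]
tcp+ 0.02 [293.1 226.8]
tcp+ 0.03 [293.  220.9]
tcp+ 0.04 [292.8 214.9]
-0.1167 [295.5 254.8] [295.7 261.6]
-0.0867 [294.  241.7] [294.1 248.4]
0.0233 [289.3 201.9] [289.5 208.1]
jig corners [array([339.9, 279.7]), array([255.5, 285.8])]
key [([0.5706, 0.0042, 0.0183], 0.56)]
key_press [([0.5953, -0.0284, 0.0303], 0.69)]
key_nose []
wrist [0.54958352 0.02753649 0.21172801] view [ 0.18484897 -0.21577005 -0.95878785]
tcp+ 0 [322.3 224.8]
tcp+ 0.01 [322.3 230.8]
tcp+ 0.02 [322.3 237.5]
tcp+ 0.03 [322.3 245. ]
tcp+ 0.04 [322.4 253.4]
-0.1167 [323.2 262.2] [323.2 254.2]
-0.0867 [323.3 222.1] [323.2 215.9]
0.0233 [323.3  39.3] [323.2  44. ]
jig corners [array([393.7, 304.4]), array([252.6, 304.4])]
key [([0.5663, 0.0026, 0.0147], 0.79)]
key_press [([0.6008, -0.0263, 0.031], 0.59)]
key_nose [([0.527, 0.0586, 0.0211], 0.67)]
```

The wrist view shows the tips over the tail half, with the key's nose at (600,30). Both views put the visible tip about 30 mm above the reported TCP. I'll settle it by touch, lowering gently and watching the force.

>>> send_rows:
  series:
    - [[0,0,0],[0,0,-3],1]
    - [[0,0,0],[0,0,-5],1]
    - [[0,0,0],[0,0,-6],1]
    - [[0,0,0],[0,0,-7],1]
    - [[0,0,0],[0,0,-7],1]

```text
time_s: 7.9
eef_pos: [0.5962, -0.0262, 0.0266]
eef_rot: [-0.0, 0.416, 0.909, -0.0]
wrist_force: [0.1, 1.2, 0.3]
opening: -0.004
grasp_force: 0.0
```

>>> send_rows:
  series:
    - [[0,0,0],[0,0,-1],1]
    - [[0,0,0],[0,0,-2],1]
    - [[0,0,0],[0,0,-3],1]
    - [[0,0,0],[0,0,-3],1]

```text
time_s: 8.4
eef_pos: [0.5962, -0.0261, 0.0236]
eef_rot: [-0.0, 0.416, 0.909, -0.0]
wrist_force: [0.1, 0.3, -1.3]
opening: -0.0
grasp_force: 0.0
```

>>> send_rows:
  series:
    - [[0,0,0],[0,0,-1.5],1]
    - [[0,0,0],[0,0,-3],1]
    - [[0,0,0],[0,0,-4.5],1]
    - [[0,0,0],[0,0,-6],1]
    - [[0,0,0],[0,0,-6],1]

```text
time_s: 9.02
eef_pos: [0.5961, -0.0262, 0.0175]
eef_rot: [-0.0, 0.416, 0.909, -0.0]
wrist_force: [0.4, 0.2, 0.1]
opening: -0.001
grasp_force: 0.0
```

```bash
python3 - <<'E'
from h import *
import cv2
r=camera("scene");a=cv2.resize(r["pixels"][170:270,250:340,::-1],(400,444),interpolation=cv2.INTER_CUBIC)
w=cv2.resize(camera("wrist")["pixels"][150:350,220:420,::-1],(400,400));b=np.zeros((444,400,3),np.uint8);b[:400]=w
cv2.imwrite("pics/z2.png",np.hstack([a,b]))
E
```

```text
(no output)
```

View pics/z2.png

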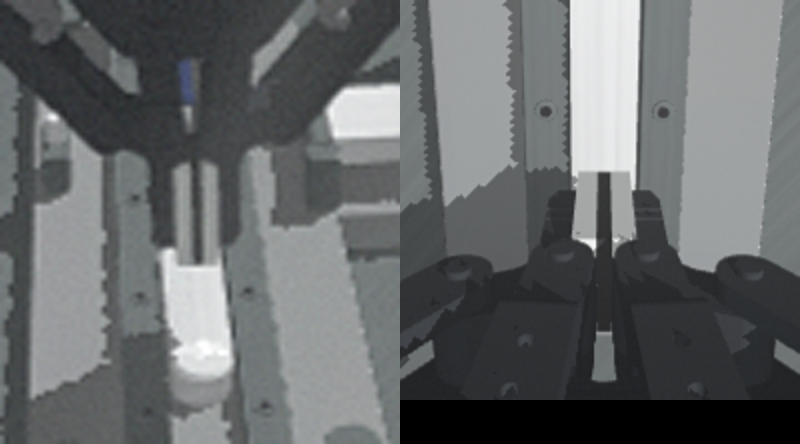

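The scene view shows the tips still about 20 mm above the key (tip at (195,265)), centred across it, with their shape unobstructed. I'll keep lowering.

>>> send_rows:
  series:
    - [[0,0,0],[0,0,-2],1]
    - [[0,0,0],[0,0,-4],1]
    - [[0,0,0],[0,0,-6],1]
    - [[0,0,0],[0,0,-8],1]
    - [[0,0,0],[0,0,-10],1]
    - [[0,0,0],[0,0,-10],1]

```text
time_s: 9.88
eef_pos: [0.5961, -0.0261, 0.0074]
eef_rot: [-0.0, 0.416, 0.909, -0.0]
wrist_force: [-0.2, 0.0, -1.1]
opening: -0.001
grasp_force: 0.0
```

>>> send_rows:
  series:
    - [[0,0,0],[0,0,-1],1]
    - [[0,0,0],[0,0,-2],1]
    - [[0,0,0],[0,0,-3],1]
    - [[0,0,0],[0,0,-3],1]

```text
time_s: 10.38
eef_pos: [0.5962, -0.0262, 0.0046]
eef_rot: [-0.0, 0.416, 0.909, -0.0]
wrist_force: [-0.4, 0.8, -0.4]
opening: -0.006
grasp_force: 0.0
```

>>> send_rows:
  series:
    - [[0,0,0],[0,0,-1],1]
    - [[0,0,0],[0,0,-2],1]
    - [[0,0,0],[0,0,-3],1]
    - [[0,0,0],[0,0,-3],1]

```text
time_s: 10.88
eef_pos: [0.5961, -0.0262, 0.0015]
eef_rot: [-0.0, 0.416, 0.909, -0.0]
wrist_force: [-0.1, -0.2, -0.0]
opening: 0.001
grasp_force: 0.0
```

```bash
python3 - <<'E'
from h import *
import cv2
print(telemetry.get_obs()["eef_pos"],telemetry.get_obs()["wrist_force"])
r=camera("scene");a=cv2.resize(r["pixels"][170:270,250:340,::-1],(400,444),interpolation=cv2.INTER_CUBIC)
cv2.imwrite("pics/z3.png",a)
E
```

```text
[ 0.59613167 -0.02615938  0.00153372] [-0.10573921 -0.24997098 -0.02940006]
```

View pics/z3.png

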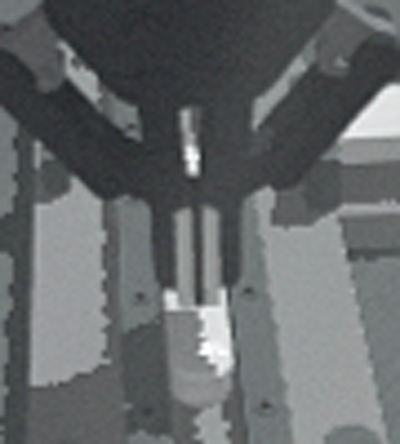

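The tips are now at (195,305), with a gap of roughly 5–13 mm left and the hand well above the rails. I'll continue in 1 mm rows.

>>> send_rows:
  series:
    - [[0,0,0],[0,0,-1],1]
    - [[0,0,0],[0,0,-2],1]
    - [[0,0,0],[0,0,-3],1]
    - [[0,0,0],[0,0,-3],1]

```text
time_s: 11.42
eef_pos: [0.5961, -0.0261, -0.0015]
eef_rot: [-0.0, 0.416, 0.909, -0.0]
wrist_force: [0.3, 0.5, 0.6]
opening: 0.004
grasp_force: 0.0
```

>>> send_rows:
  series:
    - [[0,0,0],[0,0,-0.7],1]
    - [[0,0,0],[0,0,-1.4],1]
    - [[0,0,0],[0,0,-2],1]
    - [[0,0,0],[0,0,-2],1]

```text
time_s: 11.92
eef_pos: [0.5962, -0.0262, -0.0034]
eef_rot: [-0.0, 0.416, 0.909, -0.0]
wrist_force: [-0.4, -1.3, -0.2]
opening: 0.0
grasp_force: 0.0
```

>>> send_rows:
  series:
    - [[0,0,0],[0,0,-0.7],1]
    - [[0,0,0],[0,0,-1.4],1]
    - [[0,0,0],[0,0,-2],1]
    - [[0,0,0],[0,0,-2],1]

```text
time_s: 12.42
eef_pos: [0.5962, -0.0262, -0.0054]
eef_rot: [-0.0, 0.416, 0.909, -0.0]
wrist_force: [0.1, 0.3, -0.0]
opening: 0.0
grasp_force: 0.0
```

>>> send_rows:
  series:
    - [[0,0,0],[0,0,-0.7],1]
    - [[0,0,0],[0,0,-1.4],1]
    - [[0,0,0],[0,0,-1.4],1]

```text
time_s: 12.8
eef_pos: [0.5962, -0.0262, -0.0068]
eef_rot: [-0.0, 0.416, 0.909, -0.0]
wrist_force: [0.4, 0.4, 1.0]
opening: 0.001
grasp_force: 0.0
```

>>> send_rows:
  series:
    - [[0,0,0],[0,0,-1],1]
    - [[0,0,0],[0,0,-2],1]
    - [[0,0,0],[0,0,-2],1]

```text
time_s: 13.18
eef_pos: [0.5963, -0.0262, -0.0085]
eef_rot: [0.0, 0.416, 0.909, -0.0]
wrist_force: [-1.2, -0.2, 3.2]
opening: 0.0
grasp_force: 1.2
```

Contact, with force starting at z = -8.5 mm. Next I build up the press.

>>> send_rows:
  series:
    - [[0,0,0],[0,0,-0.5],1]
    - [[0,0,0],[0,0,-1],1]
    - [[0,0,0],[0,0,-1],1]

```text
time_s: 13.55
eef_pos: [0.5967, -0.0262, -0.0085]
eef_rot: [0.0, 0.416, 0.909, 0.0]
wrist_force: [-3.3, 1.2, 9.6]
opening: 0.003
grasp_force: 4.8
```

>>> send_rows:
  series:
    - [[0,0,0],[0,0,-0.6],1]
    - [[0,0,0],[0,0,-1.2],1]
    - [[0,0,0],[-2,2.3,-1.2],1]
    - [[0,0,0],[-4,4.6,-1.2],1]
    - [[0,0,0],[-6,6.9,-1.2],1]
    - [[0,0,0],[-8,9.3,-1.2],1]

```text
time_s: 14.3
eef_pos: [0.5914, -0.0184, -0.0086]
eef_rot: [0.003, 0.416, 0.909, 0.0]
wrist_force: [1.5, -3.9, 9.3]
opening: 0.002
grasp_force: 4.4
```

```bash
python3 - <<'E'
from h import *
o=telemetry.get_obs();print(o["eef_pos"],o["wrist_force"])
p=fit(marks(list(J)+list(K)))[0];print(p, p[3]+.07)
E
```

```text
[ 0.5914173  -0.01844611 -0.00855174] [ 1.47593989 -3.91997714  9.34363599]
[ 0.54208831  0.03975923  2.2551363  -0.03664966] 0.033350339350581244
```

The key follows (nose about +10 mm), but the press fell to 9 N, so I'll press deeper while sliding.

>>> send_rows:
  series:
    - [[0,0,0],[0,0,-0.7],1]
    - [[0,0,0],[-2,2.3,-1.4],1]
    - [[0,0,0],[-4,4.6,-1.4],1]
    - [[0,0,0],[-6,6.9,-1.4],1]
    - [[0,0,0],[-8,9.3,-1.4],1]

```text
time_s: 15.72
eef_pos: [0.5849, -0.0106, -0.0086]
eef_rot: [0.005, 0.416, 0.909, -0.0]
wrist_force: [1.0, -8.3, 14.4]
opening: 0.005
grasp_force: 7.4
```

>>> send_rows:
  series:
    - [[0,0,0],[-2.5,2.1,-0.5],1]
    - [[0,0,0],[-4.5,4.4,-0.8],1]
    - [[0,0,0],[-6.5,6.7,-0.8],1]
    - [[0,0,0],[-8.5,9,-0.8],1]
    - [[0,0,0],[-10.5,11.3,-0.8],1]

```text
time_s: 16.35
eef_pos: [0.5758, 0.0003, -0.0086]
eef_rot: [0.006, 0.416, 0.909, -0.0]
wrist_force: [3.7, -10.4, 16.0]
opening: -0.004
grasp_force: 8.0
```

```bash
python3 - <<'E'
from h import *
o=telemetry.get_obs()
m=marks(list(J)+list(K))
u=np.array([-.6538,.7567]);n=np.array([-u[1],u[0]])
for t,x in m:
    r=x[:2]-[.5403,.0396]; print(t,(r@u*1000).round(1),(r@n*1000).round(1),x[2].round(3), "centre" , (r@u*1000-K[t]*1000).round(1) if t in K else '')
r=o["eef_pos"][:2]-[.5403,.0396];print("tcp",r@u*1000,r@n*1000,o["wrist_force"],o["torque"],o["time_s"])
import cv2
cv2.imwrite("pics/s5.png",np.hstack([cv2.resize(camera("scene")["pixels"][130:330,200:400,::-1],(400,400)),cv2.resize(camera("wrist")["pixels"][0:320,160:480,::-1],(400,400))]))
E
```

```text
jig 0.3 -1.7 -0.002 centre 
key -14.6 -3.4 0.017 centre -14.6
key_nose 57.5 -0.3 0.02 centre -12.5
stop 112.1 1.4 0.023 centre 
key -9.7 -2.5 0.014 centre -9.7
key_nose 58.0 -4.6 0.021 centre -12.0
key_press -54.0 0.7 0.028 centre -14.0
tcp -52.90426360882257 -1.1427705879256997 [  3.65477938 -10.44852598  16.03691611] [-1.78831431 -0.52960158  0.00880618] 16.35
```

View pics/s5.png

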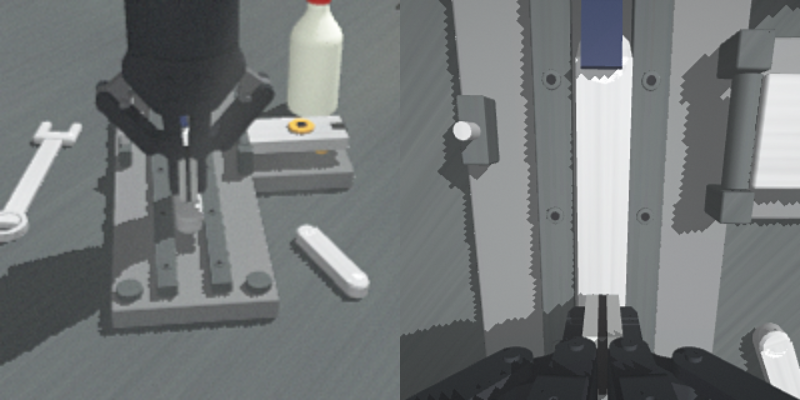

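The wrist view shows the nose (605,50) entering under the blue lip (edge at row 67), and the fingertips (600,300) still at the press point. Next I raise the press towards 20 N and go on.

>>> send_rows:
  series:
    - [[0,0,0],[-2.3,1.9,-0.7],1]
    - [[0,0,0],[-4.2,4.1,-1],1]
    - [[0,0,0],[-6.1,6.3,-1],1]
    - [[0,0,0],[-8,8.5,-1],1]
    - [[0,0,0],[-9.9,10.7,-1],1]

```text
time_s: 17.88
eef_pos: [0.5676, 0.01, -0.0086]
eef_rot: [0.008, 0.416, 0.909, 0.0]
wrist_force: [3.6, -11.4, 20.5]
opening: -0.002
grasp_force: 10.3
```

>>> send_rows:
  series:
    - [[0,0,0],[-2.1,2.2,0],1]
    - [[0,0,0],[-4,4.4,-0.1],1]
    - [[0,0,0],[-6,6.7,-0.1],1]
    - [[0,0,0],[-8,9,-0.1],1]
    - [[0,0,0],[-10,11.3,-0.1],1]

```text
time_s: 18.5
eef_pos: [0.5579, 0.0215, -0.0086]
eef_rot: [0.008, 0.416, 0.909, 0.0]
wrist_force: [3.8, -11.9, 21.0]
opening: 0.001
grasp_force: 10.7
```

>>> send_rows:
  series:
    - [[0,0,0],[-2,2.3,0],1]
    - [[0,0,0],[-4,4.6,0],1]
    - [[0,0,0],[-6,6.9,0],1]
    - [[0,0,0],[-8,9.2,0],1]
    - [[0,0,0],[-9.8,11.3,0],1]

```text
time_s: 19.12
eef_pos: [0.5482, 0.0329, -0.0086]
eef_rot: [0.008, 0.416, 0.909, 0.0]
wrist_force: [3.6, -13.4, 22.1]
opening: 0.002
grasp_force: 11.1
```

```bash
cat > c.py <<'E'
from h import *
o=telemetry.get_obs()
m=marks(list(K),("scene","wrist","top"))
u=np.array([-.6538,.7567]);n=np.array([-u[1],u[0]])
for t,x in m:
    r=x[:2]-[.5403,.0396]; print(t,(r@u*1000).round(1),(r@n*1000).round(1),x[2].round(3), "nose" , (r@u*1000-K[t]*1000+70).round(1))
r=o["eef_pos"][:2]-[.5403,.0396];print("tcp",r@u*1000,r@n*1000,o["eef_pos"],o["wrist_force"],o["time_s"])
E
python3 c.py
```

```text
key 29.2 -1.8 0.015 nose 99.2
key_press -9.2 -2.7 0.028 nose 100.8
key 29.7 -0.5 0.018 nose 99.7
key 30.1 -0.9 0.015 nose 100.1
key_nose 28.1 1.8 0.012 nose 28.1
tcp -10.228448255072141 -1.6386784307799183 [ 0.54822696  0.03293183 -0.00861375] [  3.57878237 -13.42286469  22.08467516] 19.125
```

>>> send_rows:
  series:
    - [[0,0,0],[-2.1,2.2,0.1],1]
    - [[0,0,0],[-4.1,4.4,0.2],1]
    - [[0,0,0],[-6.1,6.7,0.2],1]
    - [[0,0,0],[-8.1,9,0.2],1]

```text
time_s: 20.23
eef_pos: [0.5401, 0.0425, -0.0086]
eef_rot: [0.008, 0.416, 0.909, 0.001]
wrist_force: [4.2, -10.5, 22.2]
opening: -0.001
grasp_force: 10.6
```

>>> send_rows:
  series:
    - [[0,0,0],[-1.3,1.5,0],1]
    - [[0,0,0],[-2.6,3,0],1]
    - [[0,0,0],[-3.9,4.5,0],1]
    - [[0,0,0],[-3.9,4.5,0],1]

```text
time_s: 20.72
eef_pos: [0.5371, 0.0466, -0.0086]
eef_rot: [0.009, 0.416, 0.909, 0.001]
wrist_force: [6.0, -11.5, 18.0]
opening: -0.003
grasp_force: 9.2
```

```bash
python3 c.py
```

```text
key 49.4 -1.9 0.018 nose 119.4
key_press 3.6 -0.4 0.031 nose 113.6
key 44.6 -2.1 0.016 nose 114.6
tcp 7.387230192134572 -2.1377748831089938 [ 0.53708804  0.04658725 -0.00859867] [  5.95754082 -11.49789873  17.96819976] 20.725
```

>>> send_rows:
  series:
    - [[0,0,0],[-1.3,1.5,0],1]
    - [[0,0,0],[-2.6,3,0],1]
    - [[0,0,0],[-3.9,4.5,0],1]
    - [[0,0,0],[-3.9,4.5,0],1]

```text
time_s: 21.82
eef_pos: [0.5337, 0.0513, -0.0086]
eef_rot: [0.009, 0.416, 0.909, 0.001]
wrist_force: [8.5, -9.7, 16.0]
opening: 0.003
grasp_force: 8.5
```

```bash
python3 c.py
```

```text
key 48.6 -1.0 0.017 nose 118.6
key_press 6.0 -3.2 0.029 nose 116.0
key 44.8 -2.3 0.015 nose 114.8
key_nose 116.6 -4.4 0.017 nose 116.6
tcp 13.210970359835821 -2.6552307009084903 [ 0.53367221  0.05133215 -0.00857557] [ 8.46399993 -9.73080186 15.99867859] 21.825
```

The fingertips slipped forward 6 mm while the key stayed put, so it is home. I'll let go straight up.

>>> send_rows:
  series:
    - [[0,0,0],[0,0,3],1]
    - [[0,0,0],[0,0,8],1]
    - [[0,0,0],[0,0,25],1]
    - [[0,0,0],[0,0,60],1]
    - [[0,0,0],[0,0,110],1]
    - [[0,0,0],[0,0,170],1]
    - [[0,0,0],[60,-70,190],1]
    - [[0,0,0],[80,-90,190],1]
    - [[0,0,0],[80,-90,190],1]
    - [[0,0,0],[80,-90,190],1]

```text
time_s: 23.68
eef_pos: [0.6032, -0.0345, 0.1756]
eef_rot: [-0.001, 0.416, 0.909, -0.0]
wrist_force: [-0.7, 1.1, 0.6]
opening: 0.0
grasp_force: 0.0
```

```bash
python3 c.py; python3 - <<'E'
from h import *
import cv2
for t in("leaf_lip","stop","oil_bottle","wrench","short_key"):
  for c in("scene","wrist"): camera(c); print(t,c,[(d["xyz"],d["conf"]) for d in spotter.landmark_of(t,c)[:1]])
cv2.imwrite("pics/s6.png",np.hstack([cv2.resize(camera("scene")["pixels"][100:300,200:400,::-1],(400,400)),cv2.resize(camera("wrist")["pixels"][0:400,120:520,::-1],(400,400))]))
E
```

```text
key 46.0 -3.3 0.013 nose 116.0
key_nose 117.6 -4.0 0.02 nose 117.6
key_press 4.5 -3.4 0.032 nose 114.5
key 45.5 0.5 0.016 nose 115.5
key_press 5.9 -2.7 0.028 nose 115.9
key 44.1 -0.5 0.013 nose 114.1
key_press 3.5 -0.7 0.031 nose 113.5
tcp -97.2284676889658 0.8697902585013879 [ 0.6032067  -0.03453779  0.17557936] [-0.73126711  1.09819956  0.6231185 ] 23.675
leaf_lip scene [([0.513, 0.0692, 0.0373], 0.52)]
leaf_lip wrist [([0.5138, 0.0704, 0.0376], 0.68)]
stop scene [([0.5153, 0.0725, 0.0392], 0.75)]
stop wrist []
oil_bottle scene [([0.5572, 0.2203, -0.0023], 0.8)]
oil_bottle wrist []
wrench scene [([0.431, -0.0217, 0.0021], 0.84)]
wrench wrist [([0.4305, -0.0206, 0.0023], 0.94)]
short_key scene [([0.6863, 0.0194, 0.0012], 0.6)]
short_key wrist [([0.6881, 0.021, -0.0025], 0.81)]
```

View pics/s6.png

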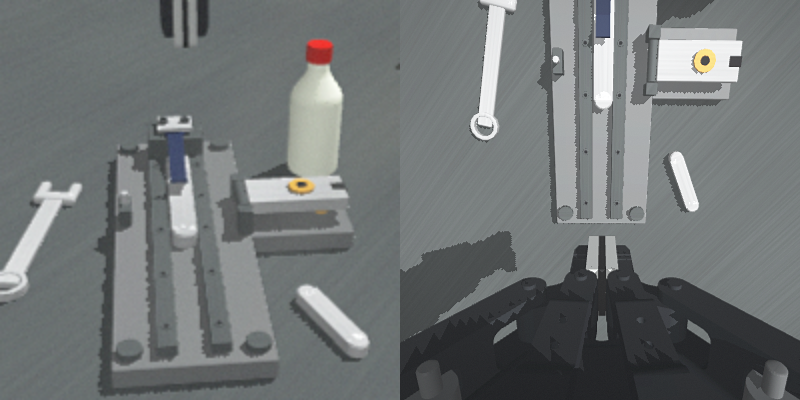

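The key lies flat at (183,210) in the scene view with its nose under the spring, measured at about 115 mm. The lip is raised to 37 mm, the plate is open, the bystanders haven't moved, and the robot is clear.

```bash
python3 -c "
from bench import ctrl
print(ctrl.hand_in())"
```

```text
the job is handed in; nothing more can be done
None
```

The job is handed in, verdict not shown: the key is home against the stop (nose measured at about 115 mm), flat under the raised leaf spring, with the plate open, the bystanders unmoved and the arm clear.

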